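# Feel which fastener box is full and slide each into its bay

## Robot

A 6-joint arm with a two-finger parallel gripper is mounted at the origin on the work surface. World frame = base frame: x ahead of the robot, y to its left, z up, the work surface at z = 0. Lengths are in m, angles in rad, forces in N, time in s.
With the tool pointing down it reaches from about 0.35 to 0.775 m from the base axis. Payload 5.5 kg.
Tool frame: the origin (TCP) lies at the very end of the fingers, on their centre line; the grasp point (between the pads) lies env.grasp_offset behind it (env.grasp_offset is the distance from the TCP to the grasp point, in m); x points along the fingers, y is the direction in which the jaws open and shut, and the axes are right-handed (so a half turn about x gives the same grasp; the last joint's range is limited). The gripper opens to 85 mm and grips with 20 to 120 N. Pads are 22 mm wide; open, the fingers measure 114 mm over their backs; the gripper's body (76 mm by 85 mm) begins 54 mm behind the grasp point. The pads swing forward as they close: fully open they stand 13 mm farther back than shut.
Start: joints at [1.065, 0.313, 0.046, 1.304, 0, 1.431], TCP at [0.206, 0.537, 0.231] pointing down, gripper open.
Joint ranges: [-2.76, 2.76], [-0.86, 1.69], [-1.03, 1.26], [-2.2, 2.34], [-1.47, 1.5], [-3.14, 3.14]. Speed limits (rad/s): [2.57, 2.57, 3.14, 3.14, 3.14, 3.14].

## Interface

Orientations are given as a unit quaternion [w, x, y, z].
In Python, from workcell import get_state, viewer, job, env gives the robot as it stands.
- The arm moves only by the tool send_rows, never from a script. Its argument "plan" is a list of rows, each a list of 6 numbers: the shift along the tool's x, y, z in mm, then the turn, a rotation vector about the tool's x, y, z in degrees. A call has exactly 10 rows; each row is the pose to reach, as a shift and turn from the pose commanded when the call began, along the tool's axes at that moment; what a row does not reach only later rows make up. A row lasts 1/8 s, in which the tool goes at most 62.5 mm and 10.7 degrees, less where a joint would pass 70% of its speed; a pose out of reach is approached as far as the arm can. A call with a gripper value outside its range is refused whole. "claw" is the finger opening in mm, from 0 to 85.4, set as the call begins (left out, the last holds). The fingers move at their own pace and stop on an object; "newtons" is the grip in N (left out, the last holds). Time passes only in rows, so rows that repeat a pose let the fingers close, or fill a call up. It gives the time, the measured TCP pose, the force and the opening at its end, in the units of the state.
- get_state(): the state, without advancing time (a new reading comes with each control period).
- viewer.read_camera(name): name is "scene" or "top" or "wrist"; returns a dict with "frame" (420x560x3 uint8, blue, green, red), "mtx" (3x3 intrinsics, pixels), "rvec" (rotation vector, rad) and "tvec" (3), from world to camera coordinates, as OpenCV has them. Camera axes: x right, y down, z forward; pixel columns grow to the right and rows downward; lengths in m; the calibration is good to about 2 mm. A picture is of the moment at which its call begins. There is no depth.
- job.hand_in(): hands the job in, once; it reports no verdict.
The state is a dict: "clock": time; "joint_pos": joint angles; "qvel": joint speeds; "tau": joint torques, N m; "tcp_pos": TCP position; "orientation": TCP orientation; "wrist_force": force on the tool from outside, world axes, zero at the start; "ft_torque": the same for the moment, N m; "finger_gap": finger opening in m.
Only numpy, scipy, OpenCV 4.12 (cv2) and the standard library are available. Lean on these libraries where they do the work, as an engineer would, in place of code of your own. Each camera call takes 0.05 s, during which the arm holds its last target.

## Task

Two look-alike closed boxes stand on the workshop bench: one is packed with steel hardware, the other is nearly empty. Before sliding anything, lift the handle end of at least one box a little, its other end staying on the bench, to feel the weight; then slide the heavy box into the blue bay and the light box into the yellow bay, each fully home against the back stop, flat on the bench, handle outwards, and let go. Drag or push the boxes along the bench rather than carrying them, seat them gently (no ramming), do not tip them over, and leave the hammer and screwdriver alone.

Things in the scene. Friction and masses are not known exactly. Their poses are not given: they have to be found in the camera images.
- crate_a: first box: look-alike closed plywood box, 140 (x) x 110 (y) x 50 mm high, with a red bar handle at its -x end, which starts roughly towards the robot. Origin: centre of the underside. Mass 0.72-0.88 kg (heavy) or 0.24-0.28 kg (light), drawn each time, balanced at its middle: with the handle end raised, moments about the far bottom edge give 0.125 m x upward pull + 0.09 m x pull towards +x = about 0.5-0.65 or 0.17-0.26 N m
- crate_a_handle (a point): middle of the first box's handle: round sleeve, 14 mm in diameter, that turns freely on its pin, along the box's y, 72 mm clear between two cheeks that reach 92 mm above the bench. 55 mm from the box's middle towards -x; axis 85 mm above the bench, 35 mm above the lid. Pinched across (along the box's x), the box still swings about it
- crate_b: second box: look-alike closed plywood box, 140 (x) x 110 (y) x 50 mm high, with a red bar handle at its -x end, which starts roughly towards the robot. Origin: centre of the underside. Mass 0.72-0.88 kg (heavy) or 0.24-0.28 kg (light), drawn each time, balanced at its middle: with the handle end raised, moments about the far bottom edge give 0.125 m x upward pull + 0.09 m x pull towards +x = about 0.5-0.65 or 0.17-0.26 N m
- crate_b_handle (a point): middle of the second box's handle: round sleeve, 14 mm in diameter, that turns freely on its pin, along the box's y, 72 mm clear between two cheeks that reach 92 mm above the bench. 55 mm from the box's middle towards -x; axis 85 mm above the bench, 35 mm above the lid. Pinched across (along the box's x), the box still swings about it
- bay_blue: blue painted bay screwed to the bench, no floor: back stop and two side rails, 30 mm high, 16 mm thick, open to -x. Origin: on the bench where a box's middle lies when fully home; x points in to the stop. Stop face at x = +70 mm; rails from x = -18 to +72 mm, inner faces at y = +-62 mm (7 mm spare each side of a box). For the heavy box.
- bay_yellow: yellow painted bay screwed to the bench, no floor: back stop and two side rails, 30 mm high, 16 mm thick, open to -x. Origin: on the bench where a box's middle lies when fully home; x points in to the stop. Stop face at x = +70 mm; rails from x = -18 to +72 mm, inner faces at y = +-62 mm (7 mm spare each side of a box). For the light box.
- hammer: hammer lying on the bench off to the left, about 280 mm long, origin under its middle; bystander
- screwdriver: red-handled screwdriver lying on the bench off to the right, about 200 mm long, origin under its middle; bystander
There are look-alikes about, which are no part of the job. What is shaped like the crate_b but green or pink is not meant.

How it is judged:
By the outcome, as a careful person would: the job done as asked, in the order asked, and still so for the second after the job is handed in, with the robot touching nothing.
It also fails if it takes over 72 s, if anything falls off the work surface, if the arm or the gripper's body presses on something with over 40 N, if the wrist force passes 120 N, or if a joint passes its speed limit or range.

## Working session

There is one attempt and no reset: what is moved stays moved. The work goes in short steps, Python scripts to look and compute and a tool call to move; the robot and the scene stay as the last step left them, time stands still between calls to the robot, and variables do not carry over. Pictures are saved under pics/ and viewed, and the job is handed in when it is done.

Besides the shell and the picture viewer there is one more tool, called after "Emit:" by a JSON object that holds its "name" and its "arguments". send_rows: Moves the arm, as the interface text tells. Its arguments: {"type":"object","properties":{"plan":{"type":"array"},"claw":{"type":"number"},"newtons":{"type":"number"}},"required":["plan"]}

```bash
ls; mkdir -p pics; python3 - <<'E'
from workcell import get_state, viewer, job, env
import cv2
print(get_state(), env.grasp_offset)
for n in ("scene","top","wrist"):
    r=viewer.read_camera(n); cv2.imwrite(f"pics/{n}0.png",r["frame"]); print(n,r["mtx"].tolist(),r["rvec"],r["tvec"])
    import pickle; pickle.dump(r,open(f"pics/{n}0.pkl","wb"))
E
```

```text
pics
{'clock': 0.0, 'joint_pos': array([ 1.06539720e+00,  3.14011575e-01,  4.49807181e-02,  1.30362475e+00,
       -1.23135759e-05,  1.43119823e+00]), 'qvel': array([ 9.87210107e-04, -2.07442208e-03, -3.26570414e-04, -4.85208931e-05,
        8.81181068e-04,  2.33702411e-04]), 'tau': array([-2.17559544e-03, -4.80636764e+01,  2.98529506e+01,  1.97406061e-02,
       -3.66991890e-04, -8.65956139e-06]), 'tcp_pos': array([0.20543251, 0.53649139, 0.23040325]), 'orientation': array([ 0.69510792,  0.12798542,  0.69551635, -0.12923511]), 'wrist_force': array([ 0.30327011,  0.49877737, -0.38088399]), 'ft_torque': array([-0.04673644,  0.00077098, -0.02117099]), 'finger_gap': 0.08524879334142668} 0.0187
scene [[507.23181865579716, 0.0, 279.9615509873057], [0.0, 507.23181865579716, 207.32011165177764], [0.0, 0.0, 1.0]] [ 1.24568797  2.24423857 -0.96571656] [ 0.32256173 -0.19839194  1.79687998]
top [[541.9948413231723, 0.0, 280.3800082761397], [0.0, 541.9948413231723, 209.59772157403916], [0.0, 0.0, 1.0]] [ 2.19824755 -2.18578431  0.10961474] [-0.07461949  0.51262206  1.71650125]
wrist [[360.7570413380588, 0.0, 274.97177578557194], [0.0, 360.7570413380588, 211.3317101699108], [0.0, 0.0, 1.0]] [-2.3556361  -1.62069082 -0.2651522 ] [-0.57376867 -0.0426249   0.37989997]
```

View pics/scene0.png

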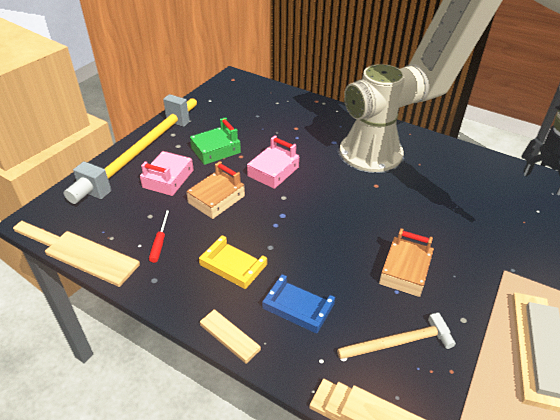

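View pics/top0.png

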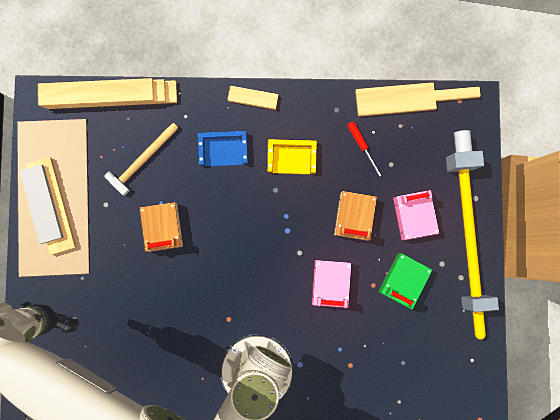

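View pics/wrist0.png

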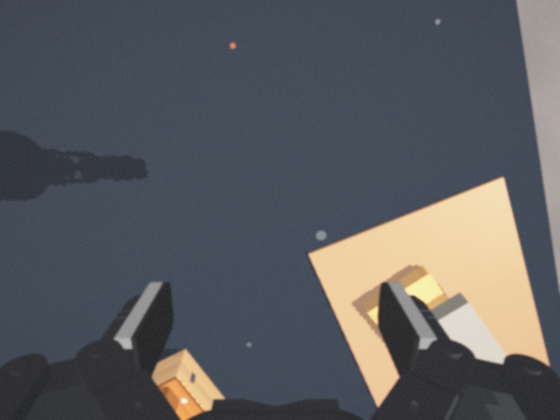

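The top view shows two plywood boxes with red handles, at (161,227) and (356,215). The look-alikes are pink at (332,284) and (417,215), and green at (407,280); these are excluded because the boxes meant are plain plywood. The blue bay is at (222,149) and the yellow bay at (292,157). Next I'll measure and make an enlarged crop.

```bash
cat > h.py <<'E'
import numpy as np, cv2, pickle
def ray(r,uv,z):
    R=cv2.Rodrigues(np.array(r["rvec"],float))[0]; t=np.array(r["tvec"],float).ravel()
    d=R.T@np.linalg.inv(r["mtx"])@np.array([uv[0],uv[1],1.0]); c=-R.T@t
    return c+d*(z-c[2])/d[2]
def proj(r,P):
    p,_=cv2.projectPoints(np.array(P,float).reshape(-1,3),np.array(r["rvec"],float),np.array(r["tvec"],float),r["mtx"],None); return p.reshape(-1,2)
def blobs(f,lo,hi,amin=60):
    hsv=cv2.cvtColor(f,cv2.COLOR_BGR2HSV); m=cv2.inRange(hsv,np.array(lo),np.array(hi))
    n,l,s,c=cv2.connectedComponentsWithStats(m); return [(l==i,s[i],c[i]) for i in range(1,n) if s[i][4]>=amin],hsv
E
python3 - <<'E'
from h import *
r=pickle.load(open("pics/top0.pkl","rb")); f=r["frame"]
R=cv2.Rodrigues(r["rvec"])[0]; print("cam",-R.T@r["tvec"])
for n,lo,hi in (("red",(0,190,120),(6,255,255)),("blue",(100,150,60),(120,255,255)),("yellow",(22,170,120),(32,255,255)),("wood",(8,100,100),(20,255,255))):
    bl,h=blobs(f,lo,hi,40)
    for m,s,c in bl:
        if not (100<s[0]<470 and 120<s[1]<320): continue
        cn=max(cv2.findContours(m.astype(np.uint8),cv2.RETR_EXTERNAL,cv2.CHAIN_APPROX_NONE)[0],key=cv2.contourArea)
        b=cv2.minAreaRect(cn); z={"red":.092,"blue":.03,"yellow":.03,"wood":.05}[n]
        P=ray(r,b[0],z); q=np.array([ray(r,p,z)[:2] for p in cv2.boxPoints(b)])
        print(n,s,np.round(b[0],1),np.round(b[1],1),round(b[2],1),"P",np.round(P,4), "corners",np.round(q,3).tolist())
a=cv2.resize(f[190:260,125:195],(390,390),interpolation=cv2.INTER_CUBIC);b=cv2.resize(f[180:250,320:390],(390,390),interpolation=cv2.INTER_CUBIC);
cv2.imwrite("pics/crop.png",np.hstack([a,b]))
cv2.imwrite("pics/bays.png",cv2.resize(f[120:185,190:330],(800,371),interpolation=cv2.INTER_CUBIC))
E
```

```text
cam [ 0.37751308 -0.03403762  1.75244152]
red [348 122  20  29 227] [357.1 135.5] [30.6  7.8] 60.3 P [ 0.7408 -0.3081  0.092 ] corners [[0.776, -0.274], [0.789, -0.295], [0.705, -0.342], [0.693, -0.321]]
red [407 193  22   8  76] [417.4 196.4] [ 3.3 21.8] 78.7 P [ 0.5512 -0.4943  0.092 ] corners [[0.549, -0.46], [0.563, -0.527], [0.553, -0.529], [0.539, -0.462]]
red [344 228  24   9 103] [355.6 231.8] [22.8  4.7] 10.6 P [ 0.4404 -0.3018  0.092 ] corners [[0.44, -0.266], [0.454, -0.269], [0.441, -0.338], [0.427, -0.335]]
red [148 240  23   8 104] [159.  243.9] [ 4.5 22.8] 81.9 P [0.4005 0.2987 0.092 ] corners [[0.402, 0.334], [0.412, 0.266], [0.399, 0.264], [0.389, 0.332]]
red [391 291  22  14  98] [401.6 297.7] [23.3  4.2] 27.9 P [ 0.2403 -0.4413  0.092 ] corners [[0.251, -0.407], [0.262, -0.413], [0.229, -0.476], [0.218, -0.47]]
red [321 300  23   6  81] [331.9 302.7] [22.3  3.8] 6.3 P [ 0.2248 -0.2282  0.092 ] corners [[0.223, -0.194], [0.234, -0.195], [0.227, -0.263], [0.216, -0.261]]
blue [ 198  131   50   35 1550] [222.3 148.2] [33.7 48.8] 87.8 P [0.7088 0.1159 0.03  ] corners [
[... 180 characters left out ...]
[0.741, -0.031], [0.738, -0.186], [0.629, -0.183]]
yellow [ 459  169   22  128 1228] [469.5 232.8] [127.6   9.9] 84.2 P [ 0.4419 -0.6776  0.03  ] corners [[0.645, -0.645], [0.649, -0.677], [0.242, -0.71], [0.239, -0.678]]
wood [118 123  60  60 277] [148.3 152.8] [ 7.1 78.5] 45.0 P [0.6882 0.3475 0.05  ] corners [[0.607, 0.44], [0.786, 0.27], [0.77, 0.254], [0.591, 0.424]]
wood [ 334  191   43   49 1481] [355.2 215.3] [36.4 45. ] 8.7 P [ 0.4941 -0.3076  0.05  ] corners [[0.432, -0.24], [0.573, -0.262], [0.556, -0.376], [0.415, -0.353]]
wood [ 140  202   43   50 1537] [160.6 226.6] [45.6 37.9] 82.2 P [0.4551 0.3035 0.05  ] corners [[0.517, 0.373], [0.534, 0.256], [0.393, 0.234], [0.376, 0.35]]
```

View pics/crop.png

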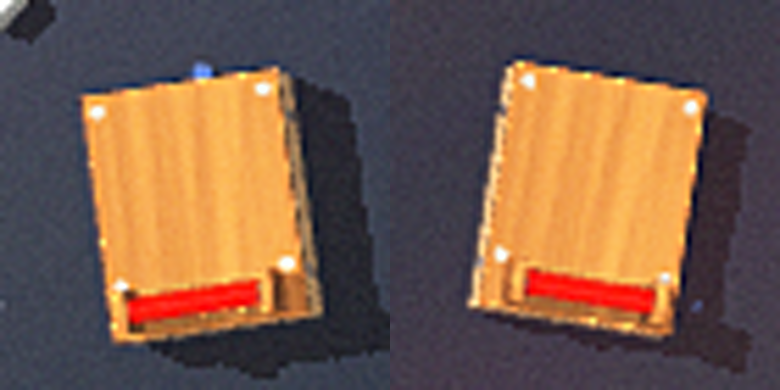

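View pics/bays.png

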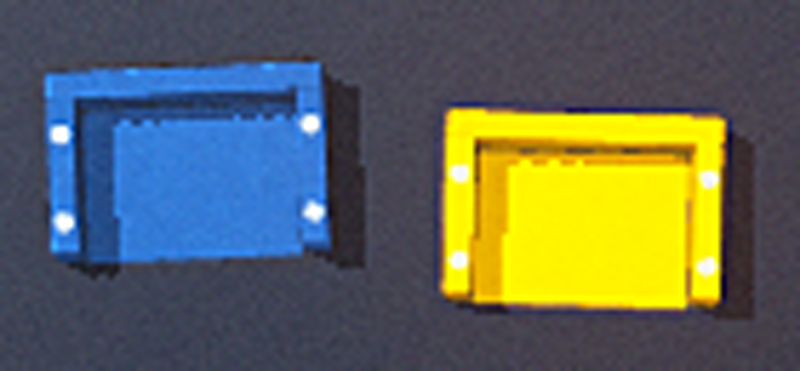

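The crop confirms both: plain plywood lids, each with a red bar handle at the near (-x) end. The handles are at top-view pixels (159,244) and (356,232). Now I'll work out the first move, above the left box's handle.

```bash
cat >> h.py <<'E'
from scipy.spatial.transform import Rotation as Ro
def Rq(q): return Ro.from_quat([q[1],q[2],q[3],q[0]])
def Rdown(yaw,s=1): # tool x down, tool y along s*(cos yaw, sin yaw)
    x=np.array([0,0,-1.]); y=s*np.array([np.cos(yaw),np.sin(yaw),0]); return Ro.from_matrix(np.c_[x,y,np.cross(x,y)])
def rel(p0,R0,p1,R1):
    return np.round(np.r_[R0.inv().apply(np.array(p1)-p0)*1000,(R0.inv()*R1).as_rotvec(degrees=True)],1)
E
python3 - <<'E'
from h import *
from workcell import get_state
s=get_state(); R0=Rq(s["orientation"]); p=s["tcp_pos"]; print(R0.as_matrix().round(3))
w=pickle.load(open("pics/wrist0.pkl","rb")); Rw=cv2.Rodrigues(w["rvec"])[0]; print("wcam", (-Rw.T@w["tvec"]), R0.inv().apply(-Rw.T@w["tvec"]-p), (R0.inv().as_matrix()@Rw.T).round(3))
r=pickle.load(open("pics/top0.pkl","rb"))
hl=ray(r,(159,243.9),.089); hr=ray(r,(355.6,231.8),.089); print(hl,hr)
for sg in (1,-1): print(sg, rel(p,R0,[hl[0],hl[1],.2],Rdown(np.radians(8.7),sg)))
E
```

```text
[[-0.001  0.358  0.934]
 [-0.001  0.934 -0.358]
 [-1.    -0.001 -0.   ]]
wcam [0.12925367 0.56563233 0.37243107] [-0.14177776 -0.00036103 -0.08159539] [[ 0.    -0.321  0.947]
 [ 1.     0.    -0.   ]
 [ 0.     0.947  0.321]]
[0.40037228 0.29944233 0.089     ] [ 0.44065466 -0.30219432  0.089     ]
1 [ 3.080e+01 -1.517e+02  2.668e+02  6.030e+01  0.000e+00  1.000e-01]
-1 [ 3.080e+01 -1.517e+02  2.668e+02 -1.197e+02 -1.000e-01  0.000e+00]
```

Emit:
{"name": "send_rows", "arguments": {"plan": [[2,-8,14,3,0,0],[6,-28,50,11,0,0],[11,-52,92,20,0,0],[15,-76,134,30,0,0],[20,-100,176,39.5,0,0],[25,-124,218,49,0,0],[29,-142,250,56.5,0,0],[31,-152,267,60.3,0,0],[31,-152,267,60.3,0,0],[31,-152,267,60.3,0,0]], "claw": 85, "newtons": 60}}

```text
clock: 1.4
tcp_pos: [0.4004, 0.2993, 0.2003]
orientation: [0.536, 0.461, 0.537, -0.461]
wrist_force: [0.4, 0.3, 0.1]
finger_gap: 0.0849
```

```bash
cat > snap.py <<'E'
import sys
from h import *
from workcell import get_state, viewer
s=get_state(); print({k:np.round(s[k],4).tolist() for k in ("clock","tcp_pos","joint_pos","wrist_force","finger_gap")})
R=Rq(s["orientation"]); m=R.as_matrix(); print("tool y yaw",np.degrees(np.arctan2(m[1,1],m[0,1])).round(2),"x axis",m[:,0].round(4))
for n in sys.argv[2:]:
    r=viewer.read_camera(n); cv2.imwrite(f"pics/{n}{sys.argv[1]}.png",r["frame"]); pickle.dump(r,open(f"pics/{n}{sys.argv[1]}.pkl","wb"))
E
python3 snap.py 1 wrist
```

```text
{'clock': 1.4, 'tcp_pos': [0.4004, 0.2993, 0.2003], 'joint_pos': [0.481, 0.1806, -0.2045, 1.186, 0.0003, 1.8996], 'wrist_force': [0.438, 0.3023, 0.1411], 'finger_gap': 0.0849}
tool y yaw 8.72 x axis [-3.e-04  1.e-04 -1.e+00]
```

View pics/wrist1.png

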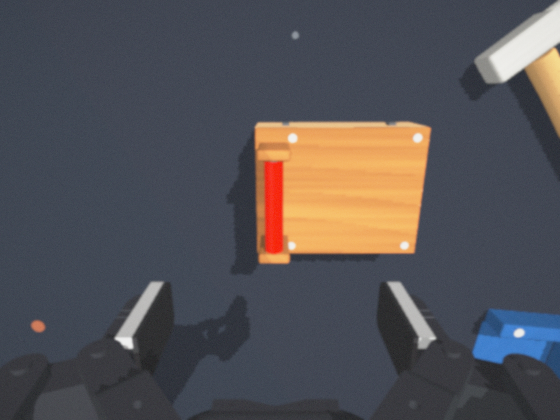

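The wrist view shows the left box square to the tool, with its red sleeve along column 274, rows 160 to 253. The hammer head at (530,40) is well clear.

```bash
cat > hand.py <<'E'
import sys
from h import *
r=pickle.load(open(f"pics/wrist{sys.argv[1]}.pkl","rb"))
bl,_=blobs(r["frame"],(0,190,100),(6,255,255),400)
for m,s,c in bl:
    v,u=np.nonzero(m); print(s)
    ends=[]
    for vv in range(v.min()+3,v.max()-2,2): ends.append(ray(r,(u[v==vv].mean(),vv),.086)[:2])
    e=np.array(ends); d=np.polyfit(e[:,1],e[:,0],1); print("yaw",np.degrees(np.arctan(-d[0])).round(2))
    rows=[ray(r,(u[v==q].mean(),q),.089)[:2] for q in (v.min(),v.max())]; print("ends",np.round(rows,4),"mid",np.mean(rows,0).round(4), "len",np.linalg.norm(rows[0]-rows[1]).round(4))
E
python3 hand.py 1
```

```text
[ 264  161   19   93 1616]
yaw 8.82
ends [[0.3905 0.3317]
 [0.4058 0.2616]] mid [0.3982 0.2967] len 0.0717
```

Emit:
{"name": "send_rows", "arguments": {"plan": [[10,-0.5,0,0,0,0],[30,-1,0.5,0,0,0],[55,-1.6,1,0,0,0],[80,-1.6,1,0,0,0],[102,-1.6,1,0,0,0],[120,-1.6,1,0,0,0],[131,-1.6,1,0,0,0],[136,-1.6,1,0,0,0],[136,-1.6,1,0,0,0],[136,-1.6,1,0,0,0]]}}

```text
clock: 2.7
tcp_pos: [0.3997, 0.2986, 0.0649]
orientation: [0.537, 0.461, 0.537, -0.46]
wrist_force: [-0.0, 0.1, 0.1]
finger_gap: 0.0854
```

```bash
python3 snap.py 2 wrist; python3 hand.py 2
```

```text
{'clock': 2.7, 'tcp_pos': [0.3997, 0.2986, 0.0649], 'joint_pos': [0.4806, 0.2843, -0.4271, 0.8581, 0.0001, 1.8987], 'wrist_force': [-0.036, 0.0889, 0.0936], 'finger_gap': 0.0854}
tool y yaw 8.75 x axis [ 1.1e-03  6.0e-04 -1.0e+00]
[ 255  233   38  163 5521]
yaw 8.74
ends [[0.3948 0.3322]
 [0.4062 0.2602]] mid [0.4005 0.2962] len 0.0729
```

View pics/wrist2.png

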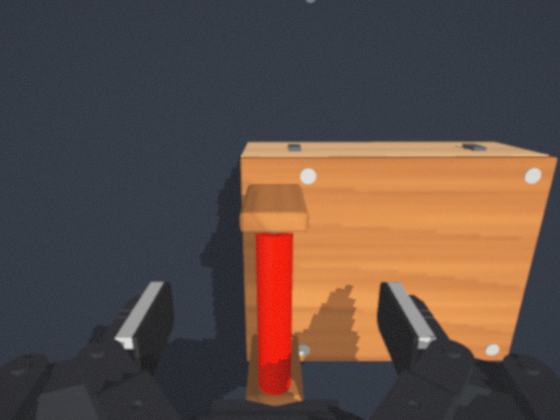

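The handle, at column 274, sits midway between the open fingers (column about 273). Next is to close on it.

Emit:
{"name": "send_rows", "arguments": {"plan": [[0,0,0,0,0,0],[0,0,0,0,0,0],[0,0,0,0,0,0],[0,0,0,0,0,0],[0,0,0,0,0,0],[0,0,0,0,0,0],[0,0,0,0,0,0],[0,0,0,0,0,0],[0,0,0,0,0,0],[0,0,0,0,0,0]], "claw": 5, "newtons": 60}}

```text
clock: 4.0
tcp_pos: [0.3995, 0.2984, 0.0645]
orientation: [0.537, 0.461, 0.537, -0.46]
wrist_force: [0.3, 0.7, 3.7]
finger_gap: 0.0121
```

```bash
python3 snap.py 3 
```

```text
{'clock': 4.0, 'tcp_pos': [0.3995, 0.2984, 0.0645], 'joint_pos': [0.4804, 0.2848, -0.4277, 0.8577, -0.0, 1.8987], 'wrist_force': [0.2706, 0.7318, 3.6737], 'finger_gap': 0.0121}
tool y yaw 8.74 x axis [ 5.e-04  2.e-04 -1.e+00]
```

Emit:
{"name": "send_rows", "arguments": {"plan": [[-1,0.7,0,0,0,0],[-3,2,0,0,0,0],[-6,4.2,0,0,0,0],[-9,6.5,0,0,0,0],[-11,8,0,0,0,0],[-11,8,0,0,0,0],[-11,8,0,0,0,0],[-11,8,0,0,0,0],[-11,8,0,0,0,0],[-11,8,0,0,0,0]]}}

```text
clock: 5.25
tcp_pos: [0.4072, 0.2996, 0.0753]
orientation: [0.537, 0.46, 0.537, -0.46]
wrist_force: [-0.0, 0.8, -1.4]
finger_gap: 0.0119
```

```bash
python3 snap.py 4 scene; python3 -c "
import cv2;f=cv2.imread('pics/scene4.png');cv2.imwrite('pics/s4c.png',cv2.resize(f[170:350,300:540],(800,600)))"
```

```text
{'clock': 5.25, 'tcp_pos': [0.4072, 0.2996, 0.0753], 'joint_pos': [0.4753, 0.2854, -0.3959, 0.8893, 0.0, 1.8935], 'wrist_force': [-0.0452, 0.776, -1.3503], 'finger_gap': 0.0119}
tool y yaw 8.74 x axis [ 1.e-04  1.e-04 -1.e+00]
```

View pics/s4c.png

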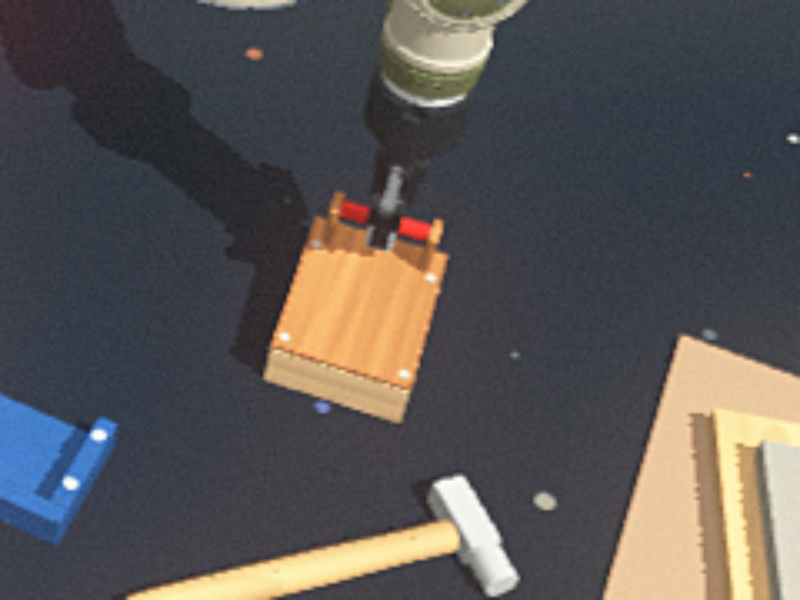

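```bash
python3 snap.py 5 wrist
```

```text
{'clock': 5.3, 'tcp_pos': [0.4072, 0.2995, 0.0753], 'joint_pos': [0.4753, 0.2854, -0.396, 0.8893, 0.0, 1.8935], 'wrist_force': [0.5599, -0.6579, -2.2025], 'finger_gap': 0.0118}
tool y yaw 8.74 x axis [ 1.e-04  1.e-04 -1.e+00]
```

View pics/wrist5.png

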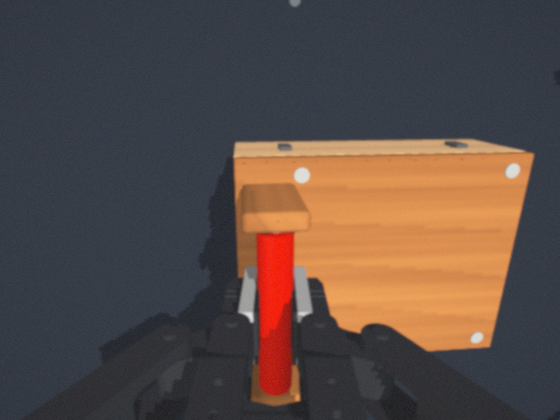

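The wrist view shows the near end raised: handle at the same image size, far lid edge receding to (520,150). The pull is only about 1.4–2.2 N, or 0.17–0.25 N m, where the heavy box would need at least 4 N. The left box is therefore the light one. I'll take a few more readings and refine the bay poses from the screws and rails.

```bash
python3 - <<'E'
from h import *
from workcell import viewer,get_state
F=[]
for i in range(3):
    s=get_state(); F.append(s["wrist_force"]); viewer.read_camera("top")
print(np.round(F,2).tolist())
r=pickle.load(open("pics/top0.pkl","rb")); f=r["frame"].astype(float)
k=120;hsv=cv2.cvtColor(r["frame"],cv2.COLOR_BGR2HSV)
for nm,(x0,x1,y0,y1) in {"blue":(196,250,128,170),"yellow":(266,320,136,178)}.items():
    w=np.clip(f[...,0 if nm=="yellow" else 2]-90,0,None)  # channel absent in paint
    sub=w[y0:y1,x0:x1]; m=(sub>30).astype(np.uint8); n,l,st,c=cv2.connectedComponentsWithStats(m)
    pts=[]
    for i in range(1,n):
        if not 2<=st[i][4]<=25: continue
        d=cv2.dilate((l==i).astype(np.uint8),np.ones((3,3)))*sub; v,u=np.nonzero(d); ww=d[v,u]
        p=((u*ww).sum()/ww.sum()+x0,(v*ww).sum()/ww.sum()+y0); P=ray(r,p,.031); pts.append(P[:2]); print(nm,np.round(p,2),st[i][4],P.round(4))
E
```

```text
[[0.21, 0.27, -1.56], [-0.39, -0.48, -2.49], [-0.55, 0.04, -0.83]]
blue [243.87 141.18] 11 [0.732  0.0469 0.031 ]
blue [200.06 143.03] 9 [0.7247 0.1872 0.031 ]
blue [244.48 156.63] 11 [0.6818 0.0445 0.031 ]
blue [200.76 158.5 ] 11 [0.6746 0.1841 0.031 ]
yellow [270.03 149.84] 9 [ 0.7046 -0.0373  0.031 ]
yellow [313.67 150.95] 8 [ 0.7023 -0.1777  0.031 ]
yellow [269.83 165.07] 9 [ 0.6552 -0.037   0.031 ]
yellow [313.23 166.23] 9 [ 0.6526 -0.1763  0.031 ]
```

Emit:
{"name": "send_rows", "arguments": {"plan": [[4,-3,0,0,0,0],[8,-6,0,0,0,0],[10.5,-8,0,0,0,0],[10.5,-8,0,0,0,0],[10.5,-7.5,6,0.5,0,0],[10.5,-6.5,20,2,0,0],[10.5,-5,40,4,0,0],[10.5,-3,64,6,0,0],[10.5,-1,88,8,0,0],[10.5,1,112,9.7,0,0]]}}

```text
clock: 6.75
tcp_pos: [0.4253, 0.1874, 0.0648]
orientation: [-0.495, -0.505, -0.495, 0.505]
wrist_force: [0.0, 0.6, -1.6]
finger_gap: 0.0123
```

```bash
cat > go.py <<'E'
import sys
from h import *
from workcell import get_state
# usage: go.py x y z yawdeg
x,y,z,yw=map(float,sys.argv[1:5]); s=get_state()
print("t",s["clock"],"F",s["wrist_force"].round(2),"tcp",s["tcp_pos"].round(4)); print(rel(s["tcp_pos"],Rq(s["orientation"]),[x,y,z],Rdown(np.radians(yw))))
E
python3 snap.py 6 top; python3 go.py .495 -.1049 .065 -1
```

```text
{'clock': 6.75, 'tcp_pos': [0.4253, 0.1874, 0.0648], 'joint_pos': [0.2421, 0.2265, -0.5072, 0.8371, -0.0, 1.8322], 'wrist_force': [0.0341, 0.5683, -1.6125], 'finger_gap': 0.0123}
tool y yaw -1.11 x axis [ 0. -0. -1.]
t 6.8 F [ 0.48 -2.08 -1.51] tcp [0.4258 0.1852 0.0648]
[ 5.000e-01  7.560e+01  2.884e+02 -3.000e-01  1.000e-01 -0.000e+00]
```

View pics/top6.png

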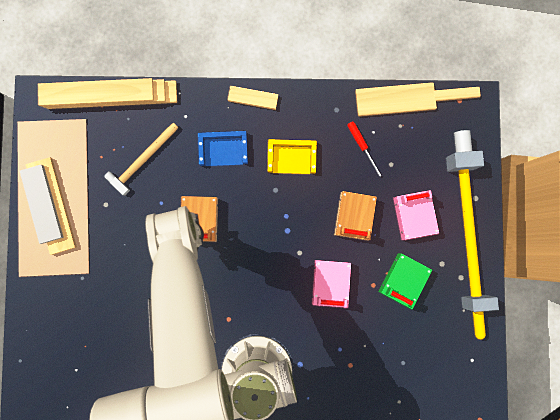

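The top view shows the light box following well, now at (200,218) and squared to the yellow bay. Next I'll continue to the pre-entry pose.

Emit:
{"name": "send_rows", "arguments": {"plan": [[1,4,12,0,0,0],[1.5,12,40,0,0,0],[1.5,21,74,0,0,0],[1.5,31,110,0,0,0],[1.5,41,146,0,0,0],[1.5,51,182,0,0,0],[1.5,60,218,0,0,0],[1.5,68,251,0,0,0],[1.5,73,276,0,0,0],[1.5,75.5,288.5,0,0,0]]}}

```text
clock: 8.05
tcp_pos: [0.497, -0.1018, 0.0644]
orientation: [0.496, 0.505, 0.495, -0.503]
wrist_force: [0.1, 4.7, 6.9]
finger_gap: 0.012
```

```bash
python3 snap.py 7 top wrist; python3 -c "
import cv2,numpy as np;f=cv2.imread('pics/top7.png');w=cv2.imread('pics/wrist7.png');cv2.imwrite('pics/c7.png',np.hstack([cv2.resize(f[120:260,220:360],(400,400)),cv2.resize(w,(400,400))]))"
```

```text
{'clock': 8.05, 'tcp_pos': [0.497, -0.1018, 0.0644], 'joint_pos': [-0.3616, 0.2984, -0.4085, 0.8617, 0.0019, 1.2265], 'wrist_force': [0.0959, 4.7486, 6.8566], 'finger_gap': 0.012}
tool y yaw -0.99 x axis [ 0.0027  0.001  -1.    ]
```

View pics/c7.png

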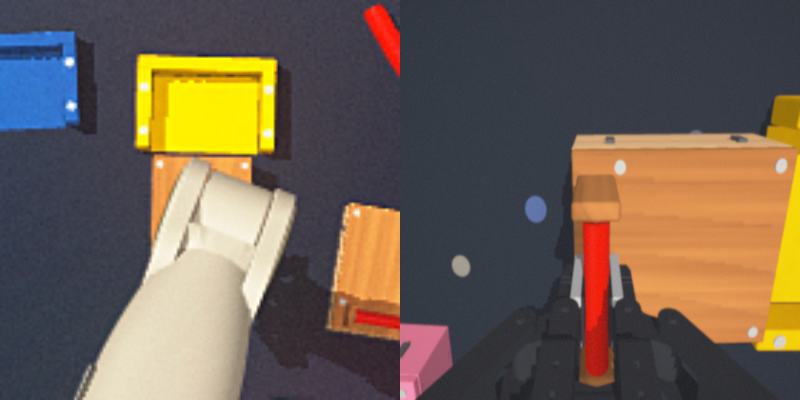

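```bash
cat > lat.py <<'E'
import sys
from h import *
# bright-white lid screws in top view within window, z=.051; report bay-frame
n,x0,x1,y0,y1,bx,by,yw=sys.argv[1],*map(float,sys.argv[2:9])
r=pickle.load(open(f"pics/top{n}.pkl","rb")); f=r["frame"].astype(float); x0,x1,y0,y1=map(int,(x0,x1,y0,y1))
sub=np.clip(f[y0:y1,x0:x1,0]-130,0,None); c=cv2.connectedComponentsWithStats((sub>20).astype(np.uint8)); 
a=np.radians(yw)
for i in range(1,c[0]):
    if not 2<=c[2][i][4]<=25: continue
    d=cv2.dilate((c[1]==i).astype(np.uint8),np.ones((3,3)))*sub; v,u=np.nonzero(d); w=d[v,u]
    p=((u*w).sum()/w.sum()+x0,(v*w).sum()/w.sum()+y0); P=ray(r,p,.051)[:2]-[bx,by]
    print(np.round(p,2),c[2][i][4],"bay xy mm",np.round([P[0]*np.cos(a)+P[1]*np.sin(a),-P[0]*np.sin(a)+P[1]*np.cos(a)],4)*1000)
E
python3 lat.py 7 268 315 171 250 .6527 -.1066 -1; python3 go.py .5977 -.1056 .065 -1
```

```text
[275.56 176.91] 6 bay xy mm [-39.3  50.6]
[305.33 177.45] 5 bay xy mm [-38.6 -43.7]
t 8.15 F [ 0.08 -3.13  4.14] tcp [ 0.4973 -0.1031  0.0645]
[-2.000e-01  1.004e+02  7.000e-01 -1.000e-01  1.000e-01 -2.000e-01]
```

Emit:
{"name": "send_rows", "arguments": {"plan": [[0,0,0.5,0,0,0],[0,1,1,0,0,0],[0,2,1,0,0,0],[0,4,1,0,0,0],[0,5,1,0,0,0],[0,5,1,0,0,0],[0,5,1,0,0,0],[0,5,1,0,0,0],[0,5,1,0,0,0],[0,5,1,0,0,0]]}}

```text
clock: 9.4
tcp_pos: [0.4991, -0.1022, 0.0643]
orientation: [-0.495, -0.503, -0.496, 0.505]
wrist_force: [-7.3, -1.4, 13.0]
finger_gap: 0.0124
```

```bash
python3 snap.py 8 top; python3 lat.py 8 268 315 168 250 .6527 -.1066 -1; python3 go.py .5977 -.1056 .065 -1
```

```text
{'clock': 9.4, 'tcp_pos': [0.4991, -0.1022, 0.0643], 'joint_pos': [-0.3583, 0.3054, -0.3986, 0.8686, -0.0023, 1.2295], 'wrist_force': [-7.3077, -1.3876, 13.0164], 'finger_gap': 0.0124}
tool y yaw -0.98 x axis [-0.0025 -0.0015 -1.    ]
[276.32 176.27] 6 bay xy mm [-37.2  48.3]
[305.92 176.9 ] 5 bay xy mm [-36.8 -45.5]
t 9.45 F [-8.2  -1.89 14.05] tcp [ 0.4991 -0.1022  0.0643]
[-0.9 98.7  1.7  0.   0.1  0.1]
```

The downward preload is too high: 13 N on a 2.5 N box just adds friction. I'll ease up about 1 mm, trim sideways by 1.5 mm, and slide in most of the way.

Emit:
{"name": "send_rows", "arguments": {"plan": [[-0.7,0,0.5,0,0,0],[-1.2,0,1.5,0,0,0],[-1.2,5,1.5,0,0,0],[-1.2,15,1.5,0,0,0],[-1.2,27,1.5,0,0,0],[-1.2,40,1.5,0,0,0],[-1.2,53,1.5,0,0,0],[-1.2,65,1.5,0,0,0],[-1.2,75,1.5,0,0,0],[-1.2,80,1.5,0,0,0]]}}

```text
clock: 10.7
tcp_pos: [0.5806, -0.1046, 0.0645]
orientation: [-0.496, -0.504, -0.496, 0.504]
wrist_force: [-4.7, -0.5, 6.3]
finger_gap: 0.0121
```

```bash
python3 snap.py 9 top; python3 lat.py 9 268 318 138 250 .6527 -.1066 -1; python3 go.py .5977 -.1056 .065 -1;python3 -c "
import cv2,numpy as np;f=cv2.imread('pics/top9.png');cv2.imwrite('pics/c9.png',cv2.resize(f[120:260,220:360],(560,560)))"
```

```text
{'clock': 10.7, 'tcp_pos': [0.5806, -0.1046, 0.0645], 'joint_pos': [-0.3141, 0.4416, -0.1897, 0.9406, -0.0005, 1.2732], 'wrist_force': [-4.7156, -0.4702, 6.3316], 'finger_gap': 0.0121}
tool y yaw -0.94 x axis [-1.2e-03 -1.0e-04 -1.0e+00]
[270.05 149.75] 8 bay xy mm [47.2 70.1]
[277.09 150.64] 5 bay xy mm [44.9 47.7]
[269.77 165.13] 8 bay xy mm [-2.1 69.8]
t 10.75 F [-1.71  0.1   4.87] tcp [ 0.5811 -0.1046  0.0645]
[-0.6 16.6  0.7  0.1  0.   0. ]
```

View pics/c9.png

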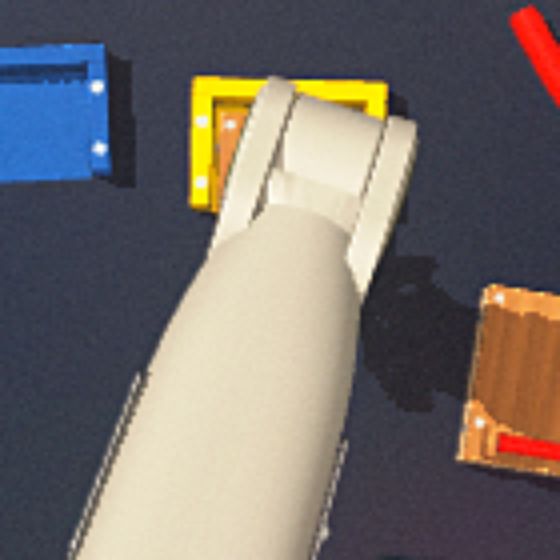

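Box front is inside the yellow bay and centred to within 1 mm, with about 16 mm left. I'll creep in.

Emit:
{"name": "send_rows", "arguments": {"plan": [[-0.5,2,0,0,0,0],[-0.5,4,0,0,0,0],[-0.5,6,0,0,0,0],[-0.5,8,0,0,0,0],[-0.5,10,0,0,0,0],[-0.5,11.5,0,0,0,0],[-0.5,12.5,0,0,0,0],[-0.5,13.5,0,0,0,0],[-0.5,14.5,0,0,0,0],[-0.5,15,0,0,0,0]]}}

```text
clock: 12.0
tcp_pos: [0.5958, -0.1049, 0.065]
orientation: [0.496, 0.504, 0.496, -0.504]
wrist_force: [-0.8, 0.0, -0.8]
finger_gap: 0.0118
```

```bash
python3 go.py .5977 -.1056 .065 -1
```

```text
t 12.0 F [-0.84  0.03 -0.83] tcp [ 0.5958 -0.1049  0.065 ]
[-0.   1.9  0.7  0.  -0.  -0. ]
```

Emit:
{"name": "send_rows", "arguments": {"plan": [[0,0.6,0,0,0,0],[0,1.2,0,0,0,0],[0,1.8,0,0,0,0],[0,2.4,0,0,0,0],[0,3,0,0,0,0],[0,3.5,0,0,0,0],[0,4,0,0,0,0],[0,4,0,0,0,0],[0,4,0,0,0,0],[0,4,0,0,0,0]]}}

```text
clock: 13.25
tcp_pos: [0.5968, -0.1046, 0.0645]
orientation: [-0.494, -0.503, -0.497, 0.505]
wrist_force: [-9.0, 0.2, 4.2]
finger_gap: 0.0119
```

```bash
python3 go.py .5977 -.1056 .065 -1
```

```text
t 13.25 F [-9.    0.24  4.21] tcp [ 0.5968 -0.1046  0.0645]
[-0.5  0.9  1.   0.  -0.   0.3]
```

Seated: the TCP stalled at x=0.597 with 9 N against the stop, close to the predicted 0.598. Now I'll release and rise.

Emit:
{"name": "send_rows", "arguments": {"plan": [[0,0,0,0,0,0],[0,0,0,0,0,0],[0,0,0,0,0,0],[0,0,0,0,0,0],[0,-2,0,0,0,0],[-5,-2,0,0,0,0],[-20,-2,0,0,0,0],[-50,-2,0,0,0,0],[-95,-2,0,0,0,0],[-135,-2,0,0,0,0]], "claw": 85}}

```text
clock: 14.5
tcp_pos: [0.598, -0.105, 0.2029]
orientation: [0.496, 0.505, 0.495, -0.504]
wrist_force: [0.2, -0.2, -0.4]
finger_gap: 0.0851
```

```bash
python3 snap.py 10 wrist scene; python3 hand.py 10; python3 go.py .4405 -.301 .2 -9.5
```

```text
{'clock': 14.5, 'tcp_pos': [0.598, -0.105, 0.2029], 'joint_pos': [-0.3061, 0.3832, 0.0768, 1.2625, 0.0001, 1.2815], 'wrist_force': [0.1679, -0.167, -0.3861], 'finger_gap': 0.0851}
tool y yaw -0.96 x axis [ 1.9e-03 -5.0e-04 -1.0e+00]
[ 264  160   19   92 1619]
yaw -1.13
ends [[ 0.598  -0.0711]
 [ 0.5971 -0.1425]] mid [ 0.5976 -0.1068] len 0.0714
[373 366  26  27 443]
yaw -3.64
ends [[ 0.699  -0.255 ]
 [ 0.6936 -0.284 ]] mid [ 0.6963 -0.2695] len 0.0295
t 14.6 F [0.65 0.08 0.57] tcp [ 0.6007 -0.1058  0.2068]
[ 5.800e+00 -1.570e+02  1.978e+02  8.500e+00  1.000e-01 -6.000e-01]
```

View pics/wrist10.png

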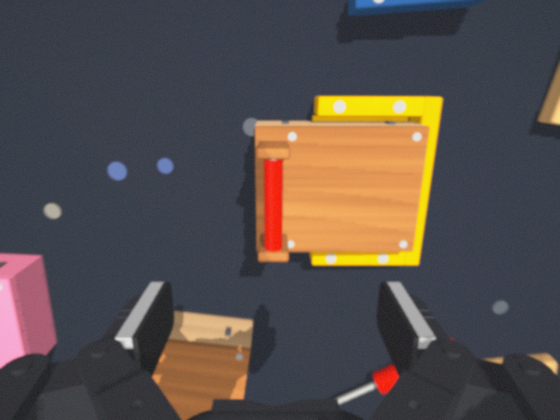

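The light box is home: handle at (274,205), lid front edge meeting the yellow stop at about column 425, handle position (0.598,-0.107) against 0.598,-0.106 expected. Next is the right box.

Emit:
{"name": "send_rows", "arguments": {"plan": [[1,-7,9,0.5,0,0],[2,-25,32,1.5,0,0],[3,-47,60,2.5,0,0],[4,-71,90,4,0,0],[5,-95,120,5,0,0],[6,-119,150,6.5,0,0],[6,-140,177,7.5,0,0],[6,-153,193,8.5,0,0],[6,-157,198,8.5,0,0],[6,-157,198,8.5,0,0]]}}

```text
clock: 15.85
tcp_pos: [0.4368, -0.3001, 0.1933]
orientation: [0.456, 0.54, 0.457, -0.54]
wrist_force: [0.9, 0.7, 0.2]
finger_gap: 0.085
```

```bash
python3 snap.py 11 wrist; python3 hand.py 11
```

```text
{'clock': 15.85, 'tcp_pos': [0.4368, -0.3001, 0.1933], 'joint_pos': [-0.7537, 0.242, -0.1439, 1.1864, 0.0003, 0.983], 'wrist_force': [0.8512, 0.7224, 0.1554], 'finger_gap': 0.085}
tool y yaw -9.5 x axis [-9.0e-04  1.2e-03 -1.0e+00]
[ 268  164   20   94 1716]
yaw -8.92
ends [[ 0.4458 -0.2679]
 [ 0.4342 -0.3378]] mid [ 0.44   -0.3028] len 0.0708
```

View pics/wrist11.png

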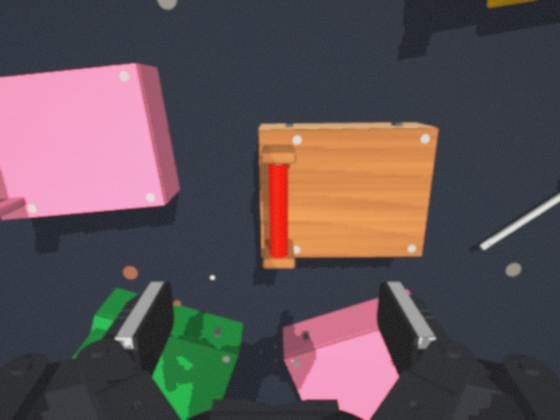

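Emit:
{"name": "send_rows", "arguments": {"plan": [[8,1,0.5,0,0,0],[28,2,1,0,0,0],[52,3,1.4,0,0,0],[76,3.5,1.4,0,0,0],[98,3.5,1.4,0,0,0],[116,3.5,1.4,0,0,0],[125,3.5,1.4,0,0,0],[128,3.5,1.4,0,0,0],[128,3.5,1.4,0,0,0],[128,3.5,1.4,0,0,0]]}}

```text
clock: 17.15
tcp_pos: [0.4412, -0.3026, 0.0667]
orientation: [0.458, 0.54, 0.457, -0.539]
wrist_force: [-0.2, -0.2, 0.9]
finger_gap: 0.085
```

```bash
python3 snap.py 12 wrist; python3 hand.py 12
```

```text
{'clock': 17.15, 'tcp_pos': [0.4412, -0.3026, 0.0667], 'joint_pos': [-0.7514, 0.3439, -0.3353, 0.8903, 0.0001, 0.9844], 'wrist_force': [-0.151, -0.222, 0.8908], 'finger_gap': 0.085}
tool y yaw -9.46 x axis [ 1.e-03 -9.e-04 -1.e+00]
[ 250  229   37  162 5410]
yaw -8.97
ends [[ 0.4488 -0.2683]
 [ 0.4343 -0.3398]] mid [ 0.4416 -0.304 ] len 0.0729
```

View pics/wrist12.png

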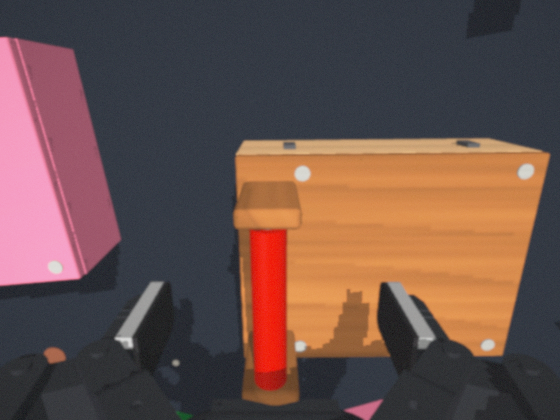

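The handle, at column 269, is about 5 px (1.5–2 mm) left of the finger midpoint at 274. I'll trim that while closing.

Emit:
{"name": "send_rows", "arguments": {"plan": [[0.5,-1.5,0,0,0,0],[1,-1.5,0,0,0,0],[1,-1.5,0,0,0,0],[1,-1.5,0,0,0,0],[1,-1.5,0,0,0,0],[1,-1.5,0,0,0,0],[1,-1.5,0,0,0,0],[1,-1.5,0,0,0,0],[1,-1.5,0,0,0,0],[1,-1.5,0,0,0,0]], "claw": 5, "newtons": 80}}

```text
clock: 18.45
tcp_pos: [0.4391, -0.302, 0.0651]
orientation: [-0.457, -0.54, -0.457, 0.54]
wrist_force: [-2.1, 1.6, 5.0]
finger_gap: 0.012
```

Emit:
{"name": "send_rows", "arguments": {"plan": [[-1,0.7,0,0,0,0],[-3,2,0,0,0,0],[-6,4.2,0,0,0,0],[-9,6.5,0,0,0,0],[-11,8,0,0,0,0],[-11,8,0,0,0,0],[-11,8,0,0,0,0],[-11,8,0,0,0,0],[-11,8,0,0,0,0],[-11,8,0,0,0,0]]}}

```text
clock: 19.7
tcp_pos: [0.4472, -0.3033, 0.0759]
orientation: [0.457, 0.54, 0.457, -0.539]
wrist_force: [-0.1, -0.5, -3.8]
finger_gap: 0.0119
```

```bash
python3 snap.py 13 wrist top; python3 go.py .4405 -.302 .066 -9.5
```

```text
{'clock': 19.7, 'tcp_pos': [0.4472, -0.3033, 0.0759], 'joint_pos': [-0.7447, 0.3449, -0.3079, 0.9179, 0.0003, 0.9911], 'wrist_force': [-0.0805, -0.4681, -3.7775], 'finger_gap': 0.0119}
tool y yaw -9.45 x axis [ 3.e-04  1.e-04 -1.e+00]
t 19.8 F [-0.1   0.25 -5.44] tcp [ 0.4472 -0.3033  0.0759]
[ 9.9 -6.9 -0.2  0.  -0.  -0. ]
```

View pics/wrist13.png

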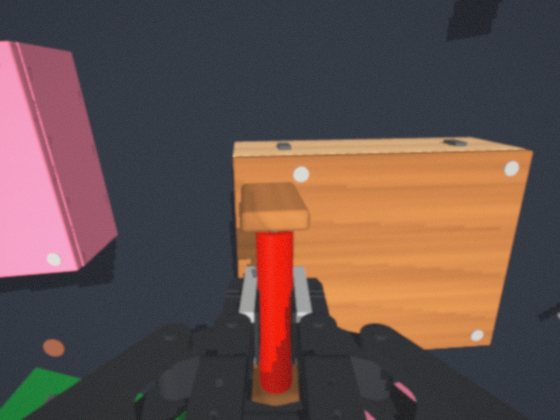

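The second box pulls 3.8–5.4 N, about 0.58 N m, so it is the heavy one and agrees with the first reading. It goes to blue, passing in front of the yellow bay.

Emit:
{"name": "send_rows", "arguments": {"plan": [[4,-3,0,0,0,0],[8,-6,0,0,0,0],[10.7,-8,0,0,0,0],[10.7,-8,0,0,0,0],[10.7,-9,-5,-0.3,0,0],[10.7,-11.6,-18,-1,0,0],[10.7,-15.5,-37,-2,0,0],[10.7,-20,-60,-3.3,0,0],[10.7,-25,-83,-4.7,0,0],[10.7,-29.5,-107,-6,0,0]]}}

```text
clock: 21.05
tcp_pos: [0.4352, -0.1907, 0.0653]
orientation: [0.485, 0.514, 0.485, -0.514]
wrist_force: [0.9, -1.3, -4.2]
finger_gap: 0.0113
```

```bash
python3 snap.py 14 top; python3 go.py .428 .02 .065 3
```

```text
{'clock': 21.05, 'tcp_pos': [0.4352, -0.1907, 0.0653], 'joint_pos': [-0.5823, 0.2442, -0.482, 0.845, 0.0002, 1.0465], 'wrist_force': [0.8885, -1.3311, -4.1684], 'finger_gap': 0.0113}
tool y yaw -3.32 x axis [-2.e-04  4.e-04 -1.e+00]
t 21.1 F [-0.18  4.3  -0.78] tcp [ 0.4344 -0.1875  0.0652]
[ 9.000e-01 -1.780e+01 -2.068e+02 -6.200e+00 -2.000e-01  1.000e-01]
```

View pics/top14.png

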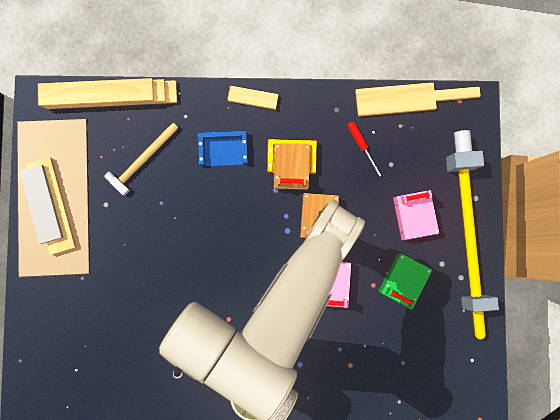

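Emit:
{"name": "send_rows", "arguments": {"plan": [[0.5,-4,-14,-0.5,0,0],[1,-8,-34,-1.5,0,0],[1,-11,-58,-2.5,0,0],[1,-13,-82,-3.5,0,0],[1,-15,-106,-4.2,0,0],[1,-16,-130,-5,0,0],[1,-17,-154,-5.5,0,0],[1,-18,-177,-6,0,0],[1,-18,-196,-6.2,0,0],[1,-18,-207,-6.2,0,0]]}}

```text
clock: 22.35
tcp_pos: [0.4304, 0.0151, 0.0651]
orientation: [0.513, 0.488, 0.511, -0.488]
wrist_force: [-0.0, -6.1, 4.9]
finger_gap: 0.0119
```

```bash
python3 go.py .512 .1056 .065 3
```

```text
t 22.35 F [-0.02 -6.12  4.88] tcp [0.4304 0.0151 0.0651]
[  0.   85.8 -86.5  -0.2   0.1  -0.1]
```

Emit:
{"name": "send_rows", "arguments": {"plan": [[0,2,-5,0,0,0],[0,8,-14,0,0,0],[0,18,-26,0,0,0],[0,30,-39,0,0,0],[0,43,-52,0,0,0],[0,56,-64,0,0,0],[0,68,-74,0,0,0],[0,78,-81,0,0,0],[0,84,-84,0,0,0],[0,86,-84,0,0,0]]}}

```text
clock: 23.6
tcp_pos: [0.5089, 0.103, 0.065]
orientation: [0.511, 0.486, 0.513, -0.489]
wrist_force: [-13.2, -3.1, 18.4]
finger_gap: 0.0118
```

```bash
python3 snap.py 15 top wrist; python3 lat.py 15 185 262 128 250 .677 .1143 3;python3 go.py .6221 .1114 .065 3; python3 -c "
import cv2,numpy as np;f=cv2.imread('pics/top15.png');w=cv2.imread('pics/wrist15.png');cv2.imwrite('pics/c15.png',np.hstack([cv2.resize(f[110:250,160:300],(400,400)),cv2.resize(w,(400,400))]))"
```

```text
{'clock': 23.6, 'tcp_pos': [0.5089, 0.103, 0.065], 'joint_pos': [0.0449, 0.3237, -0.37, 0.8824, 0.0001, 1.5675], 'wrist_force': [-13.1537, -3.1164, 18.3744], 'finger_gap': 0.0118}
tool y yaw 2.76 x axis [-5.3e-03 -1.0e-04 -1.0e+00]
[238.99 172.58] 6 bay xy mm [-52.6 -51.2]
[228.   192.97] 3 bay xy mm [-115.8  -14. ]
[239.62 204.04] 2 bay xy mm [-152.4  -49.1]
t 23.7 F [-10.24  -1.35  15.38] tcp [0.5089 0.1029 0.065 ]
[ -0.6 113.5  -3.   -0.2  -0.    0.3]
```

View pics/c15.png

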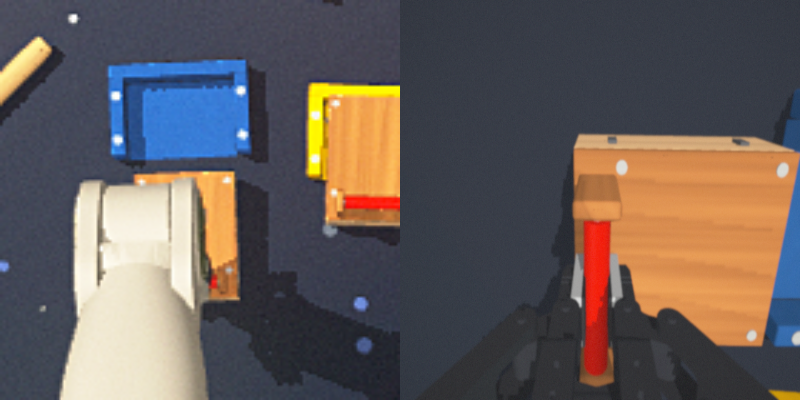

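The box's right-front lid screw is at -51 mm in the bay frame against -47 nominal, so it sits about 4 mm too far right with a slight clockwise yaw, and again has too much down-force. I'll ease up and trim before entering.

Emit:
{"name": "send_rows", "arguments": {"plan": [[-0.6,0,0,0,0,0],[-1.1,1,-1,-0.3,0,0],[-1.1,3,-2,-0.6,0,0],[-1.1,5,-3,-0.8,0,0],[-1.1,7,-4,-0.8,0,0],[-1.1,9,-4,-0.8,0,0],[-1.1,10,-4,-0.8,0,0],[-1.1,10,-4,-0.8,0,0],[-1.1,10,-4,-0.8,0,0],[-1.1,10,-4,-0.8,0,0]]}}

```text
clock: 24.95
tcp_pos: [0.5192, 0.1076, 0.0651]
orientation: [0.514, 0.483, 0.517, -0.485]
wrist_force: [-5.4, -0.9, 6.4]
finger_gap: 0.0115
```

```bash
python3 snap.py 16 top ; python3 lat.py 16 185 262 128 250 .677 .1143 3;python3 go.py .6221 .1114 .065 3
```

```text
{'clock': 24.95, 'tcp_pos': [0.5192, 0.1076, 0.0651], 'joint_pos': [0.0524, 0.3417, -0.3431, 0.8905, 0.0009, 1.5609], 'wrist_force': [-5.3549, -0.9366, 6.3973], 'finger_gap': 0.0115}
tool y yaw 3.57 x axis [-4.5e-03  6.0e-04 -1.0e+00]
[236.77 168.95] 6 bay xy mm [-40.7 -44.7]
[238.21 200.41] 3 bay xy mm [-140.7  -45.1]
t 25.0 F [-5.88 -2.6   5.41] tcp [0.5192 0.1076 0.0651]
[-4.000e-01  1.029e+02  2.600e+00  6.000e-01 -1.000e-01  3.000e-01]
```

Emit:
{"name": "send_rows", "arguments": {"plan": [[0,2,0.5,0,0,0],[0,6,1.5,0.2,0,0],[0,14,2,0.3,0,0],[0,24,2.2,0.3,0,0],[0,36,2.3,0.3,0,0],[0,48,2.4,0.3,0,0],[0,60,2.5,0.3,0,0],[0,71,2.6,0.3,0,0],[0,80,2.7,0.3,0,0],[0,85,2.8,0.3,0,0]]}}

```text
clock: 26.25
tcp_pos: [0.6046, 0.1105, 0.0651]
orientation: [0.513, 0.485, 0.516, -0.486]
wrist_force: [-7.8, -0.9, 7.7]
finger_gap: 0.0116
```

```bash
python3 snap.py 17 top ; python3 lat.py 17 185 262 128 250 .677 .1143 3;python3 go.py .6221 .1114 .065 3; python3 -c "
import cv2,numpy as np;f=cv2.imread('pics/top17.png');cv2.imwrite('pics/c17.png',cv2.resize(f[110:250,160:300],(560,560)))"
```

```text
{'clock': 26.25, 'tcp_pos': [0.6046, 0.1105, 0.0651], 'joint_pos': [0.0495, 0.486, -0.1154, 0.9739, 0.0016, 1.5628], 'wrist_force': [-7.7885, -0.8811, 7.6616], 'finger_gap': 0.0116}
tool y yaw 3.29 x axis [-0.0046  0.0014 -1.    ]
[236.12 142.52] 5 bay xy mm [ 44.  -46.2]
[237.73 173.46] 3 bay xy mm [-55.2 -47.2]
[231.   214.25] 2 bay xy mm [-183.3  -20.7]
[231.   219.55] 4 bay xy mm [-200.  -20.]
[231.   223.52] 2 bay xy mm [-212.5  -19.5]
[231.   229.48] 4 bay xy mm [-231.1  -18.8]
[231.  233.1] 2 bay xy mm [-242.5  -18.3]
t 26.3 F [-5.06  0.1   5.46] tcp [0.6053 0.1105 0.0651]
[ 0.1 16.9  0.1  0.3 -0.1  0.2]
```

View pics/c17.png

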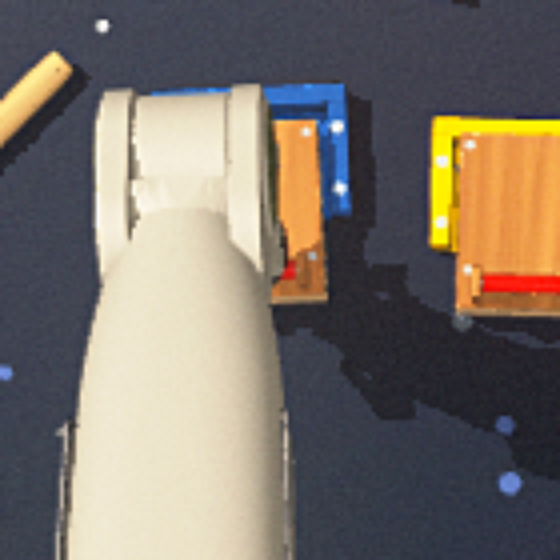

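The heavy box is in the blue bay and centred (lid screws at -46 and -47 mm, nominal -47), with about 17 mm left. I'll creep in.

Emit:
{"name": "send_rows", "arguments": {"plan": [[-0.2,2,0,0.2,0,0],[-0.3,4,0,0.2,0,0],[-0.3,6,0,0.2,0,0],[-0.3,8,0,0.2,0,0],[-0.3,9.5,0,0.2,0,0],[-0.3,11,0,0.2,0,0],[-0.3,12,0,0.2,0,0],[-0.3,13,0,0.2,0,0],[-0.3,14,0,0.2,0,0],[-0.3,14.5,0,0.2,0,0]]}}

```text
clock: 27.55
tcp_pos: [0.6187, 0.1113, 0.0652]
orientation: [0.512, 0.485, 0.515, -0.487]
wrist_force: [-5.6, -1.0, 4.4]
finger_gap: 0.0117
```

Emit:
{"name": "send_rows", "arguments": {"plan": [[0,0.6,0,0,0,0],[0,1.2,0,0,0,0],[0,1.8,0,0,0,0],[0,2.4,0,0,0,0],[0,3,0,0,0,0],[0,3.5,0,0,0,0],[0,3.5,0,0,0,0],[0,3.5,0,0,0,0],[0,3.5,0,0,0,0],[0,3.5,0,0,0,0]]}}

```text
clock: 28.8
tcp_pos: [0.6211, 0.1115, 0.0651]
orientation: [0.511, 0.485, 0.515, -0.488]
wrist_force: [-8.3, -0.3, 6.4]
finger_gap: 0.0115
```

```bash
python3 snap.py 18 top; python3 lat.py 18 185 262 128 200 .677 .1143 3; python3 go.py .6221 .1114 .065 3
```

```text
{'clock': 28.8, 'tcp_pos': [0.6211, 0.1115, 0.0651], 'joint_pos': [0.0497, 0.5163, -0.0647, 0.9963, 0.0015, 1.5664], 'wrist_force': [-8.346, -0.2695, 6.4443], 'finger_gap': 0.0115}
tool y yaw 3.1 x axis [-0.0066  0.0012 -1.    ]
[235.89 137.13] 5 bay xy mm [ 61.4 -46.1]
[237.37 168.23] 3 bay xy mm [-38.5 -46.7]
t 28.85 F [-8.36 -1.62  6.04] tcp [0.6211 0.1115 0.0651]
[ 0.1  1.   0.1  0.1 -0.1  0.4]
```

Emit:
{"name": "send_rows", "arguments": {"plan": [[0,0.5,0,0,0,0],[0,1,0,0,0,0],[0,1.5,0,0,0,0],[0,2,0,0,0,0],[0,2.5,0,0,0,0],[0,3,0,0,0,0],[0,3,0,0,0,0],[0,3,0,0,0,0],[0,3,0,0,0,0],[0,3,0,0,0,0]]}}

```text
clock: 30.1
tcp_pos: [0.6212, 0.1117, 0.065]
orientation: [0.51, 0.484, 0.517, -0.489]
wrist_force: [-16.0, -1.4, 11.5]
finger_gap: 0.0115
```

```bash
python3 go.py .6221 .1114 .065 3
```

```text
t 30.1 F [-16.01  -1.37  11.45] tcp [0.6212 0.1117 0.065 ]
[ 0.   0.9  0.3  0.1 -0.1  0.7]
```

Firm stop: 3 mm of command produced only 0.1 mm of motion at 16 N, close to the predicted home position. Now I'll release and rise.

Emit:
{"name": "send_rows", "arguments": {"plan": [[0,0,0,0,0,0],[0,-1,0,0,0,0],[0,-3,0,0,0,0],[0,-4,0,0,0,0],[0,-5,0,0,0,0],[-5,-5,0,0,0,0],[-20,-5,0,0,0,0],[-50,-5,0,0,0,0],[-95,-5,0,0,0,0],[-135,-5,0,0,0,0]], "claw": 85}}

```text
clock: 31.35
tcp_pos: [0.6231, 0.1106, 0.2036]
orientation: [0.514, 0.487, 0.513, -0.486]
wrist_force: [-0.0, 1.0, -0.6]
finger_gap: 0.0852
```

```bash
python3 snap.py 19 wrist; python3 hand.py 19
```

```text
{'clock': 31.35, 'tcp_pos': [0.6231, 0.1106, 0.2036], 'joint_pos': [0.0489, 0.4337, 0.1547, 1.2898, 0.0001, 1.5667], 'wrist_force': [-0.044, 0.9589, -0.6279], 'finger_gap': 0.0852}
tool y yaw 3.04 x axis [ 2.e-03  2.e-04 -1.e+00]
[ 263  158   19   92 1619]
yaw 3.09
ends [[0.6206 0.1457]
 [0.6239 0.0745]] mid [0.6222 0.1101] len 0.0713
```

View pics/wrist19.png

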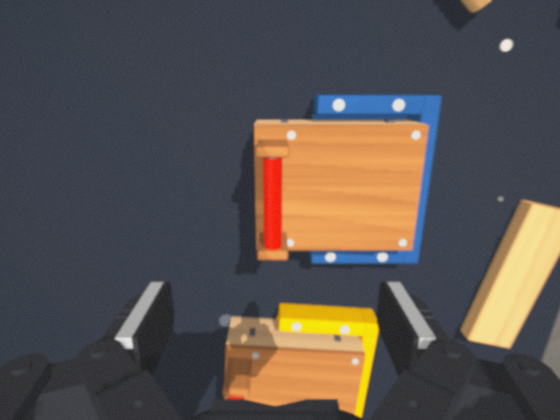

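The heavy box's handle is at (0.622,0.110), yaw 3.1°, against 0.622,0.111 and 3.0° expected, with the lid edge against the blue stop. I'll back away for an unobstructed top view.

Emit:
{"name": "send_rows", "arguments": {"plan": [[0,-5,0,0,0,0],[0,-20,0,0,0,0],[0,-45,0,0,0,0],[0,-75,0,0,0,0],[0,-105,0,0,0,0],[0,-135,0,0,0,0],[0,-160,0,0,0,0],[0,-175,0,0,0,0],[0,-180,0,0,0,0],[0,-180,0,0,0,0]]}}

```text
clock: 32.65
tcp_pos: [0.4433, 0.1011, 0.2007]
orientation: [0.513, 0.487, 0.513, -0.486]
wrist_force: [0.5, 0.2, 0.1]
finger_gap: 0.0848
```

```bash
python3 snap.py 20 top scene; python3 lat.py 20 190 262 128 200 .677 .1143 3; echo; python3 lat.py 20 268 318 138 200 .6527 -.1066 -1; python3 -c "
import cv2,numpy as np;f=cv2.imread('pics/top20.png');w=cv2.imread('pics/scene20.png');cv2.imwrite('pics/c20.png',np.vstack([cv2.resize(f[110:210,180:340],(480,300)),cv2.resize(w[220:345,150:350],(480,300))]))
d=cv2.absdiff(f,cv2.imread('pics/top0.png')).max(2); print('hammer/driver diff',d[120:200,100:185].mean(),d[118:180,342:385].mean())"
```

```text
{'clock': 32.65, 'tcp_pos': [0.4433, 0.1011, 0.2007], 'joint_pos': [0.0472, 0.0937, -0.3057, 1.1709, 0.0001, 1.565], 'wrist_force': [0.5199, 0.1932, 0.0676], 'finger_gap': 0.0848}
tool y yaw 3.04 x axis [ 5.e-04  2.e-04 -1.e+00]
[235.85 137.17] 6 bay xy mm [ 61.2 -46. ]
[206.37 138.43] 5 bay xy mm [61.2 47.5]
[207.   169.66] 2 bay xy mm [-38.8  49.2]
[237.43 168.44] 4 bay xy mm [-39.2 -46.9]

[277.09 145.65] 6 bay xy mm [61.  48.1]
[306.53 146.47] 4 bay xy mm [ 60.8 -45.6]
[270.05 149.78] 8 bay xy mm [47.1 70.1]
[313.67 151.  ] 7 bay xy mm [ 46.8 -68.6]
[269.81 165.12] 8 bay xy mm [-2.1 69.7]
[313.41 166.2 ] 7 bay xy mm [ -2.  -68.7]
[276.49 176.89] 6 bay xy mm [-39.2  47.7]
[306.45 177.44] 4 bay xy mm [-38.5 -47.2]
[274.94 190.23] 8 bay xy mm [-81.7  51.6]
hammer/driver diff 5.399411764705882 6.195048762190548
```

View pics/c20.png

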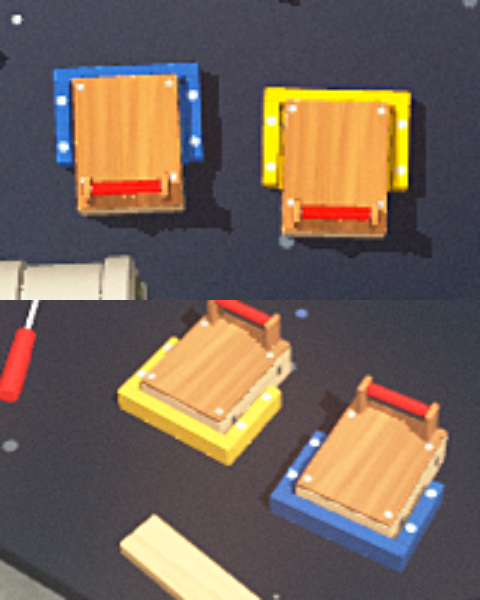

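Both boxes lie flat and square, handles outwards. Their lid screws sit at the same depth in each bay (61 mm), and the gripper is clear. I'll hand in.

```bash
python3 -c "
from workcell import job
print(job.hand_in())"
```

```text
the job is handed in; nothing more can be done
None
```

Both boxes are in their bays, and I handed the job in at about 33 s of the 72 s allowed; no verdict is given.

**Weighing:** I lifted the left box's handle end before anything slid. It pulled about 1.7 N (0.2 N m), so it is the light one. The right box pulled about 4.6 N (0.58 N m), so it is the heavy one. I weighed it after the light box was already in its bay.

**Placing:** I dragged the light box into the yellow bay and the heavy box into the blue bay. Each was crept in until the arm stalled against the back stop, at about 9 N and 16 N, and then released.

**Last checks:**
- Both handles are within about 1–1.5 mm of their expected home positions, and yaw is within 0.2°.
- Lid screws sit at the same depth in both bays, 61 mm.
- Boxes look flat with handles outwards, and the gripper is open and clear.
- The hammer and screwdriver showed only small image differences, about 5–6 grey levels on average. I took that as noise without measuring a baseline.

**What went off:** While dragging, the downward press on the handle was higher than I wanted, up to about 18 N for short stretches, so I eased the height up. Sideways offsets of 2–4 mm before entering the bays were trimmed out. I found no check that disagreed at the end.

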